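# Bolt the lamp house and hold the long cuvette in the spectroscope's beam

## Task

The lamp of the spectroscope stand has just been changed: press the lamp house lid fully shut, then slide the bolt on it fully home into its keeper. Then take the long cuvette out of the rack by its two frosted side faces only, never touching its clear end windows or its stopper, and carry it to the gap between lamp and spectroscope without knocking it against the stand or disturbing the other cuvettes, the jar or the tin. Finish while holding it there, still, upright and touching nothing else, its length along the beam and centred in the gap, so that the beam passes through the middle of its clear windows, 15 mm above its foot.

Things in the scene. Friction and masses are not known exactly. Their poses are not given: they have to be found in the camera images.
- stand: Spectroscope stand, fixed: steel base plate 126 (x) x 300 (y) x 12 mm, origin at its underside below the middle of the light gap, z up. The beam runs along its y, 60 mm up. At +y the grey lamp house: x -55 to 50, y 45 to 145, top at z 96 mm. At -y a black hand spectroscope in a saddle: tube along y from its slit end at y -35 to its eye end at -135, nothing above z 80.
- beam_mid (a point): Point on the beam in the middle of the gap, 60 mm above the stand's underside; axes as the stand's (y along the beam). The gap runs from the spectroscope's slit at y -35 to the lamp's nozzle (26 mm across) at y +35 mm and is open on all other sides, down to the base plate 48 mm below this point.
- lid_hinge (a point): Middle of the lid's hinge axis, which runs along the stand's y at the far top edge of the lamp house: stand x +48, y +95, z 92 mm. Fixed to the stand.
- lamp_lid (a joint): Lid of the lamp house; rad, 0 = shut, grows as its front (stand -x) edge rises. A plate 72 (x) x 100 (y) x 4 mm, from 1 to 73 mm in front of the hinge axis; shut, its upper face is at stand z 96. Starts ajar at 0.3 to 0.7 and stays where it is left: about 0.1 N m turns it. Its half nearer the light gap (stand y 46 to 100) is bare and can be pressed.
- lid_edge (a point): Middle of the lid's front edge, on its upper face, 73 mm from the hinge axis; moves with the lid.
- bolt (a joint): Steel bolt, 9 mm thick, in two straps on the lid; m; 0 = withdrawn, 0.024 = fully home, where it stops. It slides along stand x, growing towards stand -x, against about 1.5 N of friction; starts at 0 to 0.008. It enters the keeper only with the lid fully shut, then holds it down. The straps rise 14 mm over the lid's upper face in front (-x) of the knob; behind it nothing rises over 12 mm.
- bolt_knob (a point): Top centre of the bolt's steel knob. The knob is upright when the lid is shut: 15 mm across, from 20 to 34 mm above the lid's upper face (this point at 34), on an 8 mm stem. With the lid shut and the bolt withdrawn it is at stand x +38, y +117, z 130 mm; going home it moves 24 mm to -x.
- keeper (a point): Middle of the keeper, a steel staple 10 mm long and 16 mm high on the fixed front ledge of the lamp house's top, into which the bolt slides: stand x -39, y +117, z 103 mm.
- rack: Dark grey plastic cuvette rack, fixed: 44 (x) x 165 (y) x 20 mm, origin at the centre of its underside. Three pockets in a row along its y axis, at y -56, 0 and +56 mm, each 14.5 (x) x 24.5 (y) mm and 14 mm deep (floor 6 mm above the bench).
- long_cuvette: The wanted cuvette: closed glass cell 12.5 (x) x 22.5 (y) x 45 mm tall, about 30 g, with a white stopper (8 mm in x, 6 mm high) on top. Origin at the centre of its foot, z up. The two wide faces (+x, -x) are frosted: grip there. The narrow ends (+y, -y) are the clear windows for the light. Stands in a rack pocket, foot 6 mm above the bench, length along the rack's y, 31 mm of it above the rack.
- beam_spot (a point): Point inside the long cuvette, on its axis, 15 mm above its foot: the beam is to pass here.
- square_cuvette_1: Of clear glass with two frosted side faces, closed, 12.5 x 12.5 mm and 45 mm tall, with a stopper 6 mm high; stands in another pocket of the rack. Not wanted; leave it where it is.
- square_cuvette_2: Of clear glass with two frosted side faces, closed, 12.5 x 12.5 mm and 45 mm tall, with a stopper 6 mm high; stands in another pocket of the rack. Not wanted; leave it where it is.
- flux_jar: Small jar with a white cap, 33 mm across, 62 mm tall, standing in front of the stand; leave it alone. Origin at the centre of its foot.
- round_tin: Round white tin, 48 mm across, 16 mm high, lying in front of the stand; leave it alone. Origin at the centre of its foot.
Things that resemble listed ones, but are neither listed nor needed, are in the scene too. What is shaped like the long_cuvette but pink is not meant.

How it is judged:
By the outcome, as a careful person would: the job done as asked, in the order asked, and still so for the second after the job is handed in, while the arm keeps its last pose, push and grip.
It also fails if it takes over 59 s, if anything falls off the work surface, if the arm or the gripper's body presses on something with over 40 N, if the wrist force passes 120 N, or if a joint passes its speed limit or range.

## Robot

A 6-joint arm with a two-finger parallel gripper is mounted at the origin on a cart in front of the work surface, level with it; the furniture and walls round the work are solid. World frame = base frame: x ahead of the robot, y to its left, z up, the work surface at z = 0. Lengths are in m, angles in rad, forces in N, time in s.
With the tool pointing down it reaches from about 0.3 to 0.775 m from the base axis. Payload 14.6 kg.
Tool frame: the origin (TCP) lies at the very end of the fingers, on their centre line; the grasp point (between the pads) lies 19 mm behind it; z points along the fingers, y is the line along which they close (so a half turn about z gives the same grasp; the last joint's range is limited). The gripper opens to 94 mm and grips with 3 to 60 N. Pads are 16 mm wide; open, the fingers measure 119 mm over their backs; the gripper's body (75 mm by 177 mm) begins 78 mm behind the grasp point.
Start: joints at [-1.338, 0.3, 1.521, -0, 1.321, -0.067], TCP at [0.162, -0.525, 0.205] pointing down, gripper open.
Joint ranges: [-3.03, 3.03], [-0.79, 2.21], [0.23, 2.52], [-1.04, 4.18], [0, 3.07], [-2.55, 2.55]. Speed limits (rad/s): [2.22, 2.22, 2.57, 3.14, 3.14, 3.14].

## Interface

Orientations are given as [roll, pitch, yaw] about the fixed x, y, z axes, in that order (R = Rz(yaw) Ry(pitch) Rx(roll)).
In Python, from station import ctrl, cams gives the robot as it stands. The module is installed in compiled form; this text tells all that it offers.
- The arm moves only by the tool arm_command, never from a script. Its argument "plan" is a list that holds one entry, the list of rows, each a list of 7 numbers: the shift along the tool's x, y, z in a scale on which 1.0 is 1000 mm, then the turn, a rotation vector about the tool's x, y, z in shares of pi rad (1.0 is pi rad), then the closure, from -1 (fully open) to 1 (shut). A call has 1 to 12 rows; each row is the pose to reach, as a shift and turn from the pose commanded when the call began, along the tool's axes at that moment; what a row does not reach only later rows make up. A row lasts 1/10 s, in which the tool goes at most 50 mm and 8.59 degrees, less where a joint would pass 70% of its speed; a pose out of reach is approached as far as the arm can. A call with a gripper value outside its range is refused whole. The fingers move at their own pace and stop on an object; "squeeze" is the grip in N (left out, the last holds). Time passes only in rows, so rows that repeat a pose let the fingers close. It gives the time, the measured TCP pose, the force, the opening and the grip force at its end, in the units of the state.
- ctrl.get_obs(): the state, without advancing time (a new reading comes with each control period).
- cams.camera(name): name is "scene" or "top" or "wrist"; returns (picture, depth): 400x640x3 uint8, blue, green, red; 400x640 float32, m along the optical axis (not along the pixel's ray), 0 where there is no reading.
- cams.camera_info(name): a dict with "fx", "fy", "cx", "cy" (pixels), "dist_coeffs" ([k1, k2, p1, p2, k3] as OpenCV has them; the pictures are not rectified), "world_to_cam" (4x4, takes a point from world to camera coordinates). Camera axes: x right, y down, z forward; pixel columns grow to the right and rows downward; lengths in m; the calibration is good to about 2 mm. A picture is of the moment at which its call begins: read the wrist's pose just before it. camera_info takes no time and is no camera call; for the wrist camera it gives the pose at the moment of the call.
- ctrl.hand_in(): hands the job in; it is judged then, once.
The state is a dict: "time_s": time; "qpos": joint angles; "joint_vel": joint speeds; "tau": joint torques, N m; "ee_pos": TCP position; "eef_rot": TCP orientation; "force": force on the tool from outside, world axes, zero at the start; "moment": the same for the moment, N m; "grip_width": finger opening in m; "grip_force": force on a finger pad.
Only numpy, scipy, OpenCV 4.12 (cv2) and the standard library are available. Lean on these libraries where they do the work, as an engineer would, in place of code of your own. Each camera call takes 0.05 s, during which the arm holds its last target. There are 200 camera calls.

## Working session

There is one attempt and no reset: what is moved stays moved. The work goes in short steps, Python scripts to look and compute and a tool call to move; the robot and the scene stay as the last step left them, time stands still between calls to the robot, and variables do not carry over. Pictures are saved under pics/ and viewed, at most 10 in all, crops included, and the job is handed in when it is done.

Besides the shell and the picture viewer there is one more tool, called after ">>>" as name(argument=value, ...), one argument or row to a line, values as JSON. arm_command: Moves the arm, as the interface text tells. Its arguments: {"type":"object","properties":{"plan":{"type":"array"},"squeeze":{"type":"number"}},"required":["plan"]}

```bash
mkdir -p pics; cat > h.py <<'E'
import numpy as np, cv2
from station import ctrl, cams
from scipy.spatial.transform import Rotation as R
def K(n):
    i=cams.camera_info(n); return np.array([[i['fx'],0,i['cx']],[0,i['fy'],i['cy']],[0,0,1.]]),np.array(i['dist_coeffs'],float),np.array(i['world_to_cam'])
def ray(c,px):
    k,d,T=c; u=cv2.undistortPoints(np.array(px,float).reshape(-1,1,2),k,d).reshape(-1,2)
    v=np.c_[u,np.ones(len(u))]@T[:3,:3]; o=-T[:3,:3].T@T[:3,3]; return o,v
def onz(c,px,z):
    o,v=ray(c,px); return o+v*((z-o[2])/v[:,2])[:,None]
def dep(c,px,d):
    o,v=ray(c,px); return o+v*np.array(d,float).reshape(-1,1)
def proj(c,p):
    k,d,T=c; return cv2.projectPoints(np.array(p,float).reshape(-1,3),T[:3,:3],T[:3,3],k,d)[0].reshape(-1,2)
def cloud(c,D):
    v,u=np.nonzero(D>0); return np.c_[u,v],dep(c,np.c_[u,v],D[v,u])
E
python3 - <<'E'
from h import *
s=ctrl.get_obs(); print(s)
for n in('top','scene','wrist'):
    c=K(n); p,d=cams.camera(n); np.savez(f'{n}0.npz',p=p,d=d,k=c[0],dc=c[1],T=c[2]); cv2.imwrite(f'pics/{n}0.png',p)
    print(n,c[0][0,0],-c[2][:3,:3].T@c[2][:3,3],c[2][2,:3],(d>0).mean())
E
```

```text
{'time_s': 0.0, 'qpos': array([-1.33759773e+00,  3.00495978e-01,  1.52161650e+00,  6.90375457e-07,
        1.32069558e+00, -6.66164458e-02]), 'joint_vel': array([ 0.0006214 , -0.00089976,  0.00065209,  0.00046114, -0.00024999,
       -0.00114173]), 'tau': array([ 2.47311807e-03, -5.31799042e+01, -3.52732766e+01,  7.09143095e-02,
        2.44248554e-02, -2.98726172e-05]), 'ee_pos': array([ 0.16236344, -0.52519824,  0.2048577 ]), 'eef_rot': array([-3.14037998e+00, -8.15737382e-05,  2.99814817e-01]), 'force': array([-0.02108873,  0.39290939, -0.314507  ]), 'moment': array([ 0.00289914,  0.03834496, -0.03701623]), 'grip_force': 0.0, 'grip_width': 0.09433120013143129}
top 481.92182333425967 [0.37566143 0.20756762 1.34900136] [ 0.07130892  0.02268194 -0.99719635] 0.9959140625
scene 460.5687134416985 [-0.10499147  0.579857    0.69918432] [ 0.62569943 -0.38564966 -0.67806679] 0.99598046875
wrist 298.4533969610192 [ 0.22674634 -0.50568358  0.38386555] [-0.22189075 -0.06840168 -0.97266937] 0.97193359375
```

View pics/top0.png

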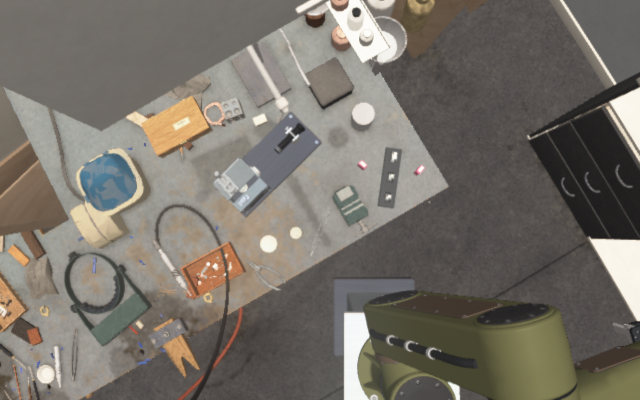

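View pics/scene0.png

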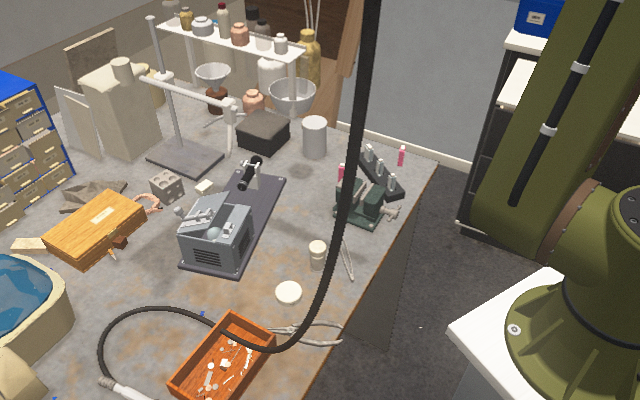

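The top view shows the stand at about (268,165), with the lamp house at (240,182) and the spectroscope at (290,135). The rack is at (390,178) with three cells, two pink cells lie loose at (362,165) and (419,170), the tin is at (268,243) and the jar at (295,232). Next I enlarge both areas.

```bash
python3 - <<'E'
from h import *
z=np.load('top0.npz'); p=z['p']
a=cv2.resize(p[105:220,205:330],None,fx=4.6,fy=4.6,interpolation=cv2.INTER_CUBIC)
b=cv2.resize(p[140:215,355:435],None,fx=5,fy=5,interpolation=cv2.INTER_CUBIC)
H=max(a.shape[0],b.shape[0]); o=np.zeros((H,a.shape[1]+b.shape[1],3),np.uint8);o[:a.shape[0],:a.shape[1]]=a;o[:b.shape[0],a.shape[1]:]=b
o=cv2.resize(o,None,fx=.8,fy=.8);print(o.shape);cv2.imwrite('pics/c1.png',o)
z=np.load('scene0.npz'); p=z['p']
a=cv2.resize(p[140:285,170:290],None,fx=3.6,fy=3.6,interpolation=cv2.INTER_CUBIC)
b=cv2.resize(p[140:215,330:415],None,fx=4.2,fy=4.2,interpolation=cv2.INTER_CUBIC)
H=max(a.shape[0],b.shape[0]); o=np.zeros((H,a.shape[1]+b.shape[1],3),np.uint8);o[:a.shape[0],:a.shape[1]]=a;o[:b.shape[0],a.shape[1]:]=b
print(o.shape);cv2.imwrite('pics/c2.png',o)
c=K('top'); print(proj(c,[[0,0,0],[.5,0,0],[.5,.3,0],[.5,-.3,0]]))
E
```

```text
(423, 780, 3)
(522, 789, 3)
[[402.39132577 367.70122947]
 [400.725122   186.8770107 ]
 [293.90106379 187.14476236]
 [506.94212092 186.67627997]]
```

View pics/c1.png

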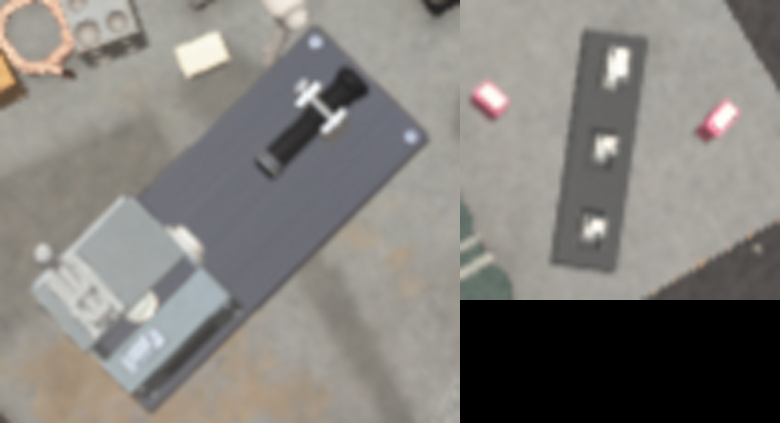

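View pics/c2.png

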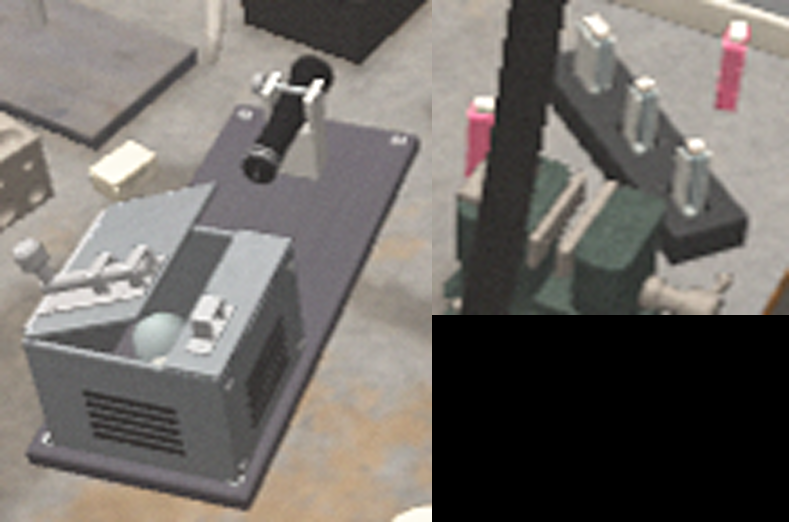

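The long cell is the one in the rack's far pocket: top view about (394,156), scene about (371,155). It is visibly wider than the two square cells at (391,177) and (388,197). The pink ones are lookalikes. The lid is ajar with its hinge at the upper left, and the knob is at top (216,174). Now the measurements.

```bash
python3 - <<'E'
from h import *
z=np.load('top0.npz'); p=z['p'];d=z['d'];c=(z['k'],z['dc'],z['T'])
hsv=cv2.cvtColor(p,cv2.COLOR_BGR2HSV)
uv,P=cloud(c,d); Pm=np.full(d.shape+(3,),np.nan); Pm[uv[:,1],uv[:,0]]=P
# plate
print('plate px',p[140,255],hsv[180,280],hsv[140,310],'bench',hsv[190,300])
print('z bench',np.nanmedian(Pm[200:215,310:330,2]),'plate',np.nanmedian(Pm[150:160,285:295,2]),Pm[160:165,245:250,2].mean(), 'rack',[Pm[y,x].round(3) for x,y in[(392,166),(389,187)]])
m=((hsv[...,2]<115)&(hsv[...,1]>25)&(np.abs(hsv[...,0].astype(int)-122)<22)).astype(np.uint8)
m[:,:205]=0;m[:,330:]=0;m[:105]=0;m[220:]=0
m=cv2.morphologyEx(m,cv2.MORPH_OPEN,np.ones((3,3)))
n,l,s,_=cv2.connectedComponentsWithStats(m); i=1+s[1:,4].argmax(); pts=np.argwhere(l==i)[:,::-1]
W=onz(c,pts,.012)[:,:2]; r=cv2.minAreaRect((W*1000).astype(np.float32)); print('plate',s[i],r, cv2.boxPoints(r))
# rack
m=((hsv[...,2]<90)).astype(np.uint8); m[:,:370]=0;m[:,408:]=0;m[:143]=0;m[212:]=0
n,l,s,_=cv2.connectedComponentsWithStats(m); i=1+s[1:,4].argmax(); pts=np.argwhere(l==i)[:,::-1]
r=cv2.minAreaRect((onz(c,pts,.02)[:,:2]*1000).astype(np.float32)); print('rack',s[i],r,cv2.boxPoints(r))
for n,x,y in [('tin',268,243),('jar',295,232),('cabl',228,270),('cab2',225,240),('cab3',200,215),('vise',350,205),('can',363,115)]:
    print(n,Pm[y-3:y+4,x-3:x+4].reshape(-1,3)[np.nanargmax(Pm[y-3:y+4,x-3:x+4,2])].round(3))
# tall things near work
q=(P[:,2]>.1)&(P[:,0]>.25)&(P[:,0]<.8)&(np.abs(P[:,1])<.5)
z2=np.load('scene0.npz');c2=(z2['k'],z2['dc'],z2['T']);uv2,P2=cloud(c2,z2['d'])
for PP in(P,P2):
    q=(PP[:,2]>.11)&(PP[:,0]>.2)&(PP[:,0]<.85)&(abs(PP[:,1])<.45)
    h={}
    for a in PP[q]:
        k=tuple((a[:2]/.05).round().astype(int)); h.setdefault(k,[]).append(a[2])
    print({(round(k[0]*.05,2),round(k[1]*.05,2)):(round(float(min(v)),2),round(float(max(v)),2),len(v)) for k,v in sorted(h.items()) if len(v)>4})
E
```

```text
plate px [147 155 157] [113  19 118] [117  23 120] bench [ 21  19 133]
z bench -8.186703468471279e-05 plate 0.011777027197089063 0.019749348315073398 rack [array([0.557, 0.026, 0.018]), array([0.498, 0.036, 0.022])]Traceback (most recent call last):
  File "<stdin>", line 11, in <module>
ValueError: attempt to get argmax of an empty sequence
```

```bash
cat > m1.py <<'E'
from h import *
z=np.load('top0.npz'); p=z['p'];d=z['d'];c=(z['k'],z['dc'],z['T'])
hsv=cv2.cvtColor(p,cv2.COLOR_BGR2HSV)
uv,P=cloud(c,d); Pm=np.full(d.shape+(3,),np.nan); Pm[uv[:,1],uv[:,0]]=P
m=((hsv[...,2]<135)&(hsv[...,1]>14)&(np.abs(hsv[...,0].astype(int)-117)<12)&(Pm[...,2]<.03)).astype(np.uint8)
m[:,:205]=0;m[:,330:]=0;m[:105]=0;m[220:]=0
m=cv2.morphologyEx(m,cv2.MORPH_OPEN,np.ones((3,3)))
n,l,s,_=cv2.connectedComponentsWithStats(m); i=1+s[1:,4].argmax(); pts=np.argwhere(l==i)[:,::-1]
W=onz(c,pts,.012)[:,:2]; r=cv2.minAreaRect((W*1000).astype(np.float32)); print('plate',s[i],r, cv2.boxPoints(r))
m=((hsv[...,2]<95)).astype(np.uint8); m[:,:370]=0;m[:,408:]=0;m[:143]=0;m[212:]=0
n,l,s,_=cv2.connectedComponentsWithStats(m); i=1+s[1:,4].argmax(); pts=np.argwhere(l==i)[:,::-1]
r=cv2.minAreaRect((onz(c,pts,.02)[:,:2]*1000).astype(np.float32)); print('rack',s[i],r,cv2.boxPoints(r))
for n,x,y in [('tin',268,243),('jar',295,232),('cabl',228,270),('cab2',225,240),('cab3',200,215),('vise',350,205),('can',363,115),('knob',216,174),('lideL',225,185)]:
    w=Pm[y-3:y+4,x-3:x+4].reshape(-1,3);print(n,w[np.nanargmax(w[:,2])].round(3))
z2=np.load('scene0.npz');c2=(z2['k'],z2['dc'],z2['T']);uv2,P2=cloud(c2,z2['d'])
for PP in(P,P2):
    q=(PP[:,2]>.11)&(PP[:,0]>.2)&(PP[:,0]<.85)&(abs(PP[:,1])<.45)
    h={}
    for a in PP[q]:
        k=tuple((a[:2]/.05).round().astype(int)); h.setdefault(k,[]).append(a[2])
    print(*[(round(k[0]*.05,2),round(k[1]*.05,2),round(float(min(v)),2),round(float(max(v)),2),len(v)) for k,v in sorted(h.items()) if len(v)>4])
E
python3 m1.py
```

```text
plate [ 245  117   71   71 2274] ((602.2191772460938, 334.2882995605469), (120.26251983642578, 187.53033447265625), 44.44375991821289) [[493.63397 359.1264 ]
 [624.9444  225.24133]
 [710.8044  309.4502 ]
 [579.49396 443.33527]]
rack [387 172   7   2   8] ((539.2910766601562, 32.447792053222656), (2.7286264896392822, 16.873308181762695), 11.225997924804688) [[536.3104    40.457424]
 [539.59534   23.906954]
 [542.2717    24.43816 ]
 [538.9868    40.988632]]
tin [0.349 0.361 0.021]
jar [0.382 0.284 0.067]
cabl [0.264 0.476 0.054]
cab2 [0.344 0.484 0.043]
cab3 [0.419 0.559 0.014]
vise [0.453 0.152 0.083]
can [0.679 0.112 0.097]
knob [0.527 0.49  0.135]
lideL [0.496 0.462 0.133]
(np.float64(0.2), np.float64(-0.15), 0.65, 0.68, 71) (np.float64(0.2), np.float64(-0.1), 0.67, 0.7, 563) (np.float64(0.2), np.float64(-0.05), 0.67, 0.69, 764) (np.float64(0.2), np.float64(0.0), 0.53, 0.67, 873) (np.float64(0.2), np.float64(0.05), 0.17, 0.55, 843) (np.float64(0.2), np.float64(0.1), 0.17, 0.39, 411) (np.float64(0.25), np.float64(-0.15), 0.63, 0.67, 47) (np.float64(0.25), np.float64(-0.1), 0.44, 0.7,
[... 2451 characters left out ...]
.45), 0.41, 0.43, 106) (np.float64(0.75), np.float64(0.25), 0.11, 0.12, 24) (np.float64(0.75), np.float64(0.35), 0.19, 0.2, 151) (np.float64(0.75), np.float64(0.4), 0.2, 0.4, 17) (np.float64(0.75), np.float64(0.45), 0.4, 0.4, 13) (np.float64(0.8), np.float64(0.05), 0.11, 0.21, 115) (np.float64(0.8), np.float64(0.1), 0.11, 0.23, 374) (np.float64(0.8), np.float64(0.15), 0.19, 0.2, 32) (np.float64(0.8), np.float64(0.35), 0.19, 0.2, 23) (np.float64(0.8), np.float64(0.4), 0.19, 0.2, 113) (np.float64(0.85), np.float64(0.05), 0.11, 0.21, 102) (np.float64(0.85), np.float64(0.1), 0.11, 0.25, 319) (np.float64(0.85), np.float64(0.15), 0.19, 0.24, 82) (np.float64(0.85), np.float64(0.4), 0.15, 0.34, 190)
```

```bash
cat > m2.py <<'E'
from h import *
def rect(P,lo,hi,ctr,rad,r0=8):
    q=(P[:,2]>lo)&(P[:,2]<hi)&(np.hypot(*(P[:,:2]-ctr).T)<rad)
    W=P[q,:2]; g=np.zeros((600,600),np.uint8); ij=((W-ctr)*1000+300).astype(int); g[ij[:,1],ij[:,0]]=1
    g=cv2.morphologyEx(g,cv2.MORPH_CLOSE,np.ones((7,7))); g=cv2.morphologyEx(g,cv2.MORPH_OPEN,np.ones((7,7)))
    n,l,s,_=cv2.connectedComponentsWithStats(g); i=1+s[1:,4].argmax(); pts=np.argwhere(l==i)[:,::-1].astype(np.float32)-300
    r=cv2.minAreaRect(pts); return s[i][4],np.array(r[0])/1000+ctr,np.array(r[1]).round(1),r[2]
if __name__=='__main__':
  for f in('top','scene'):
    z=np.load(f+'0.npz'); c=(z['k'],z['dc'],z['T']); uv,P=cloud(c,z['d'])
    print(f,'plate',rect(P,.006,.018,np.array([.57,.36]),.19)); print('rack',rect(P,.012,.026,np.array([.53,.035]),.1))
    q=(P[:,2]>.03)&(P[:,2]<.075)&(np.hypot(*(P[:,:2]-[.53,.035]).T)<.09)&(abs(P[:,1]-.03)<.05); W=P[q]
    for w,_ in [(W[abs(W[:,0]-x)<.025],0) for x in(.585,.53,.475)]: print(len(w),w.mean(0).round(4),w.max(0).round(3),w.min(0).round(3))
E
python3 m2.py; python3 - <<'E'
import cv2;p=cv2.imread('pics/top0.png');print(p[150:162:2,384:404:2].max(2)); print(p[178,300],p[150,262],p[195,290],p[140,330])
E
```

```text
top plate (np.int32(19221), array([0.60229291, 0.33538046]), array([127.8, 192.3]), 43.4925651550293)
rack (np.int32(5763), array([0.52555404, 0.03267568]), array([ 45.1, 163.3]), 81.02737426757812)
47 [0.5787 0.0259 0.0504] [0.592 0.033 0.064] [0.569 0.019 0.03 ]
31 [0.5243 0.0349 0.0474] [0.547 0.042 0.059] [0.518 0.028 0.03 ]
26 [0.4705 0.0427 0.0499] [0.477 0.049 0.059] [0.466 0.036 0.032]
scene plate (np.int32(12017), array([0.59950001, 0.33049998]), array([125.9, 195.2]), 45.0)
rack (np.int32(4336), array([0.51586999, 0.03109   ]), array([ 45.1, 154.4]), 81.8698959350586)
96 [0.5752 0.0244 0.044 ] [0.59  0.032 0.057] [0.566 0.016 0.03 ]
67 [0.5213 0.0321 0.0434] [0.53  0.038 0.058] [0.516 0.023 0.031]
75 [0.4661 0.0405 0.0433] [0.475 0.046 0.058] [0.461 0.033 0.03 ]
[[164  99 102 102 105 104 103 103 103 148]
 [155  95 103  97 148 219 201 107 102 147]
 [139  98 102 101 208 252 239 107 104 157]
 [117 101 102 100 228 254 226 103 107 158]
 [111 102 101 109 220 242 201 103 113 160]
 [ 95 102 101 121 192 137 125 102 125 166]]
[156 162 165] [120 112 111] [150 157 161] [125 132 136]
```

```bash
cat >> h.py <<'E'
def tgt(xyz,yaw,roll=np.pi,pitch=0):
    s=ctrl.get_obs(); R0=R.from_euler('xyz',s['eef_rot']); R1=R.from_euler('xyz',[roll,pitch,yaw])
    print('t',round(s['time_s'],2),'at',s['ee_pos'].round(4),s['eef_rot'].round(3),'F',s['force'].round(1),'| shift',(R0.inv().apply(np.array(xyz)-s['ee_pos'])*1000).round(1),'rot',(R0.inv()*R1).as_rotvec().round(4))
E
python3 - <<'E'
from h import *
z=np.load('top0.npz');d=z['d'];c=(z['k'],z['dc'],z['T'])
uv,P=cloud(c,d);Pm=np.full(d.shape+(3,),np.nan); Pm[uv[:,1],uv[:,0]]=P
for v in(0,20,40,60,80,100): print(v,[tuple(Pm[v,u].round(2)) for u in(60,120,180,240,270,300,330)])
tgt([.53,.33,.24],2.33)
E
```

```text
0 [(np.float64(0.65), np.float64(0.53), np.float64(0.81)), (np.float64(0.68), np.float64(0.48), np.float64(0.75)), (np.float64(0.71), np.float64(0.42), np.float64(0.68)), (np.float64(0.76), np.float64(0.35), np.float64(0.59)), (np.float64(0.78), np.float64(0.31), np.float64(0.54)), (np.float64(0.81), np.float64(0.26), np.float64(0.48)), (np.float64(0.94), np.float64(0.2), np.float64(0.23))]
20 [(np.float64(0.64), np.float64(0.55), np.float64(0.78)), (np.float64(0.67), np.float64(0.5), np.float64(0.71)), (np.float64(0.71), np.float64(0.44), np.float64(0.63)), (np.float64(0.75), np.float64(0.36), np.float64(0.53)), (np.float64(0.78), np.float64(0.31), np.float64(0.47)), (np.float64(0.99), np.float64(0.28), np.float64(-0.01)), (np.float64(0.99), np.float64(0.2), np.float64(-0.0))]
40 [(np.float64(0.63), np.float64(0.57), np.float64(0.74)), (np.float64(0.66), np.float64(0.52), np.float64(0.67)), (np.float64(0.7), np.float64(0.45), np.float64(0.57)), (np.float64(0.74), np.float64(0.37), np.float64(0.46)), (np.float64(0.93), np.float64(0.37), np.float64(0.0)), (np.float64(0.93), np.float64
[... 716 characters left out ...]
.74), np.float64(0.35), np.float64(0.2)), (np.float64(0.81), np.float64(0.28), np.float64(-0.0)), (np.float64(0.79), np.float64(0.2), np.float64(0.06))]
100 [(np.float64(0.59), np.float64(0.64), np.float64(0.61)), (np.float64(0.62), np.float64(0.59), np.float64(0.49)), (np.float64(0.75), np.float64(0.63), np.float64(-0.0)), (np.float64(0.75), np.float64(0.46), np.float64(-0.0)), (np.float64(0.75), np.float64(0.37), np.float64(0.01)), (np.float64(0.75), np.float64(0.28), np.float64(-0.01)), (np.float64(0.73), np.float64(0.2), np.float64(0.06))]
t 0.15 at [ 0.1624 -0.5253  0.205 ] [-3.141 -0.     0.3  ] F [-0.5  0.1  1.5] | shift [ 603.8 -708.6  -34.3] rot [-5.0000e-04 -9.0000e-04 -2.0302e+00]
```

Careful with the scale: shifts go in shares of 1000 mm and turns go in shares of pi rad. That gives: -709 mm / 1000 = -0.709, 604 mm / 1000 = 0.604, -2.03 rad / 3.1416 = -0.6462.

>>> arm_command(
  plan=[
    [[0.604,-0.709,-0.034,0,0,-0.6462,1],[0.604,-0.709,-0.034,0,0,-0.6462,1],[0.604,-0.709,-0.034,0,0,-0.6462,1],[0.604,-0.709,-0.034,0,0,-0.6462,1],[0.604,-0.709,-0.034,0,0,-0.6462,1],[0.604,-0.709,-0.034,0,0,-0.6462,1],[0.604,-0.709,-0.034,0,0,-0.6462,1],[0.604,-0.709,-0.034,0,0,-0.6462,1],[0.604,-0.709,-0.034,0,0,-0.6462,1],[0.604,-0.709,-0.034,0,0,-0.6462,1],[0.604,-0.709,-0.034,0,0,-0.6462,1],[0.604,-0.709,-0.034,0,0,-0.6462,1]],
  ],
  squeeze=10,
)

```text
time_s: 1.35
ee_pos: [0.3994, 0.0277, 0.2276]
eef_rot: [3.141, 0.0, 2.106]
force: [0.3, -0.9, 0.4]
grip_width: 0.0019
grip_force: 0.0
```

```bash
python3 - <<'E'
from h import *
tgt([.53,.33,.24],2.33); print(ctrl.get_obs()['qpos'])
E
```

```text
t 1.35 at [0.3994 0.0277 0.2276] [3.141 0.    2.106] F [ 0.3 -0.9  0.4] | shift [193.4 266.6 -12.4] rot [ 0.0004  0.0004 -0.2238]
[-2.23506229e-02 -6.21576984e-02  1.87362727e+00 -5.52374421e-05
  1.32953132e+00 -5.57703383e-01]
```

To row units: 267 mm / 1000 = 0.267, 193 mm / 1000 = 0.193, -0.224 rad / 3.1416 = -0.0713.

>>> arm_command(
  plan=[
    [[0.193,0.267,-0.012,0,0,-0.0713,1],[0.193,0.267,-0.012,0,0,-0.0713,1],[0.193,0.267,-0.012,0,0,-0.0713,1],[0.193,0.267,-0.012,0,0,-0.0713,1],[0.193,0.267,-0.012,0,0,-0.0713,1],[0.193,0.267,-0.012,0,0,-0.0713,1],[0.193,0.267,-0.012,0,0,-0.0713,1],[0.193,0.267,-0.012,0,0,-0.0713,1],[0.193,0.267,-0.012,0,0,-0.0713,1],[0.193,0.267,-0.012,0,0,-0.0713,1]],
  ],
)

```text
time_s: 2.35
ee_pos: [0.5321, 0.326, 0.2394]
eef_rot: [-3.141, 0.0, 2.323]
force: [0.9, -0.6, 0.2]
grip_width: 0.0007
grip_force: 0.0
```

```bash
cat > snap.py <<'E'
import sys; from h import *
s=ctrl.get_obs(); n=sys.argv[1]; c=K(n); p,d=cams.camera(n); t=sys.argv[2]
np.savez(t+'.npz',p=p,d=d,k=c[0],dc=c[1],T=c[2]); cv2.imwrite(f'pics/{t}.png',p); print(s['time_s'],s['ee_pos'].round(4),s['eef_rot'].round(3),'cam',(-c[2][:3,:3].T@c[2][:3,3]).round(3))
E
python3 snap.py wrist w1; python3 - <<'E'
from m2 import *
z=np.load('w1.npz'); c=(z['k'],z['dc'],z['T']); uv,P=cloud(c,z['d'])
print(rect(P,.006,.018,np.array([.57,.36]),.19))
E
```

```text
2.35 [0.5321 0.326  0.2394] [-3.141  0.     2.323] cam [0.486 0.375 0.418]
(np.int32(15376), array([0.59253669, 0.34149966]), array([125.5, 167.3]), 44.474365234375)
```

View pics/w1.png

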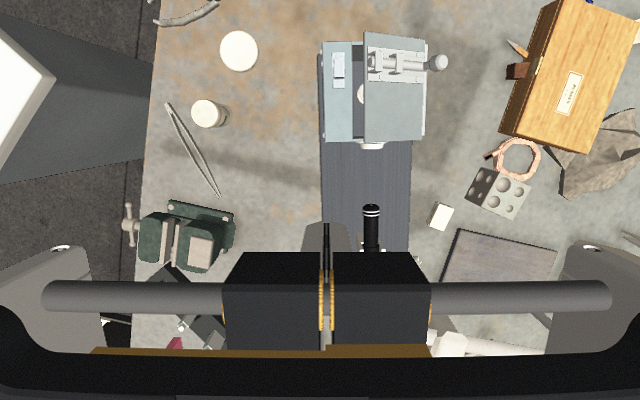

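The wrist view shows the plate edges at cols ~320 and ~411 (rows 160-230), the ledge with keeper (340,65), the ledge's near edge at row ~141, the slit end at (371,210) and the knob at (438,62). I fit edges here.

```bash
cat > m3.py <<'E'
import sys; from h import *
z=np.load('w1.npz'); c=(z['k'],z['dc'],z['T']); p=z['p']; g=cv2.cvtColor(p,cv2.COLOR_BGR2GRAY).astype(float)
def edge(prof,lo):  # subpixel of strongest gradient
    d=np.abs(np.diff(cv2.GaussianBlur(prof[None],(0,0),1)[0])); i=d[1:-1].argmax()+1
    o=(d[i-1]-d[i+1])/(2*(d[i-1]-2*d[i]+d[i+1])+1e-9); return lo+i+.5+o
def col(rows,a,b): return np.array([[edge(g[r,a:b],a),r] for r in rows])
def row(cols,a,b): return np.array([[q,edge(g[a:b,q],a)] for q in cols])
def line(W):
    vx,vy,x,y=cv2.fitLine((W[:,:2]*1000).astype(np.float32),cv2.DIST_HUBER,0,.5,.01).ravel(); r=np.abs((W[:,:2]*1000-[x,y])@[-vy,vx]); return np.array([x,y]),np.array([vx,vy]),r.mean()
L=line(onz(c,col(range(160,215),310,332),.012)); Rr=line(onz(c,col(range(160,200),400,422),.012))
led=line(onz(c,col(range(52,132),315,331),.096)); nr=line(onz(c,row(range(326,348),132,150),.096)); fr=line(onz(c,row(range(326,348),34,50),.096))
for n,l in(('L',L),('R',Rr),('ledge',led),('near',nr),('far',fr)): print(n,l[0].round(1),np.degrees(np.arctan2(l[1][1],l[1][0])).round(2)%180,l[2].round(2))
yaw=np.arctan2(L[1][1],L[1][0])%np.pi-np.pi/2; X=np.array([np.cos(yaw),np.sin(yaw)]);Y=np.array([-X[1],X[0]])
print('yaw',yaw,'plate x: L',L[0]@X,'R',Rr[0]@X,'mid',(L[0]+Rr[0])@X/2,'ledge x+55',led[0]@X+55,'near y-45',nr[0]@Y-45,'far y-145',fr[0]@Y-145)
E
python3 m3.py
```

```text
L [531.  314.7] 134.88 0.19
R [618.3 405.4] 134.27 0.35
ledge [459.5 399.8] 134.9 0.63
near [504.7 369.9] 43.24 0.04
far [437.8 442.1] 44.45 0.03
yaw 0.783378 plate x: L 598.3137 R 724.16504 mid 661.2393 ledge x+55 662.68884 near y-45 -139.05222 far y-145 -140.74316
```

```bash
cat >> h.py <<'E'
class S: yaw=.783; O=np.array([.5673,.3678,0])
def w2s(P,): return (np.array(P)-S.O)@R.from_euler('z',S.yaw).as_matrix()
def s2w(p): return R.from_euler('z',S.yaw).apply(np.array(p,float))+S.O
E
python3 - <<'E'
from h import *
from scipy.ndimage import map_coordinates
for f in('w1','top0','scene0'):
    z=np.load(f+'.npz'); c=(z['k'],z['dc'],z['T']); uv,P=cloud(c,z['d']); p=w2s(P)*1000
    q=(p[:,1]>50)&(p[:,1]<95)&(p[:,0]>-25)&(p[:,0]<46)&(p[:,2]>97)&(p[:,2]<160); a=p[q]
    if len(a)>9:
        k=np.polyfit(48-a[:,0],a[:,2],1); print(f,'lid',len(a),'angle',np.arctan(k[0]),'z at hinge',k[1],'front x',np.percentile(a[:,0],1),np.percentile(a[:,2],99))
    q=(p[:,2]>50)&(p[:,2]<90)&(p[:,1]<-20)&(p[:,1]>-140)&(abs(p[:,0])<15); a=p[q]; 
    if len(a)>9: print(' tube',len(a),'y max',np.percentile(a[:,1],[95,99]),'ymin',np.percentile(a[:,1],[1]),'x med',np.median(a[:,0]),'z',np.percentile(a[:,2],95))
    q=(p[:,2]>115)&(p[:,2]<160)&(p[:,1]>100)&(p[:,1]<135)&(p[:,0]>35)&(p[:,0]<90); a=p[q]; t=a[a[:,2]>a[:,2].max()-5] if len(a) else a
    if len(t): print(' knob',len(t),t.mean(0))
    if f!='scene0':
        g=cv2.cvtColor(z['p'],cv2.COLOR_BGR2GRAY).astype(float)
        def pr(pts): 
            u=proj(c,s2w(np.array(pts)/1000)); return map_coordinates(cv2.GaussianBlur(g,(0,0),.8),[u[:,1],u[:,0]],order=1)
        t=np.arange(-15,15,.5)
        if f=='top0':
            e=[];
            for x in range(-50,51,5):
                y=pr([[x,-150+k,12] for k in t]); e.append(-150+t[np.abs(np.diff(y)).argmax()]+.25)
            print('far edge',np.median(e),e)
        for sx in(-63,63):
            e=[]
            for yy in range(-130,30,10):
                y=pr([[sx+k,yy,12] for k in t]); e.append(sx+t[np.abs(np.diff(y)).argmax()]+.25)
            print('side',sx,np.median(e),np.polyfit(range(-130,30,10),e,1)[0])
E
```

```text
w1 lid 2685 angle 0.4405287218613329 z at hinge 96.5896179224262 front x -16.862879732632663 126.89116667791593
 tube 821 y max [-35.82064774 -34.84866412] ymin [-93.27778084] x med -1.733840566468808 z 71.16824673608268
 knob 173 [ 52.53187459 116.89309767 130.75628051]
side -63 -63.25 -0.03205882352941208
side 63 62.25 -0.013235294117646746
top0 lid 356 angle 0.4091684752554246 z at hinge 98.40536993392003 front x -23.075504476000695 128.98490165183114
 tube 329 y max [-37.68766093 -32.83876865] ymin [-130.64753411] x med -0.424582915635931 z 75.98990522124737
 knob 17 [ 51.93059725 118.13613688 131.47218202]
far edge -145.75 [np.float64(-138.75), np.float64(-146.75), np.float64(-147.25), np.float64(-146.25), np.float64(-146.25), np.float64(-146.75), np.float64(-147.25), np.float64(-146.75), np.float64(-146.25), np.float64(-146.75), np.float64(-140.25), np.float64(-140.75), np.float64(-141.75), np.float64(-141.75), np.float64(-140.75), np.float64(-145.75), np.float64(-145.75), np.float64(-146.25), np.float64(-145.25), np.float64(-145.75), np.float64(-139.25)]
side -63 -63.25 0.0026470588235292373
side 63 65.0 -0.0007352941176464915
scene0 lid 396 angle 0.4379798995631741 z at hinge 94.84361591042854 front x -17.797043594947812 125.65935078425463
 tube 403 y max [-34.67135534 -33.45525154] ymin [-130.58068926] x med -3.734017615507143 z 73.28829253632479
 knob 36 [ 51.5961989  119.09765503 128.8285333 ]
```

```bash
python3 - <<'E'
from h import *
tgt(s2w([0,.072,.150]),2.354); tgt(s2w([0,.072,.098]),2.354)
E
```

```text
t 2.4 at [0.5321 0.3259 0.2396] [3.141 0.    2.323] F [-0.  -0.3 -0.1] | shift [78.6 52.1 89.6] rot [ 0.0001  0.0001 -0.0311]
t 2.4 at [0.5321 0.3259 0.2396] [3.141 0.    2.323] F [-0.  -0.3 -0.1] | shift [ 78.6  52.1 141.6] rot [ 0.0001  0.0001 -0.0311]
```

To row units: 140 mm / 1000 = 0.14, 136 mm / 1000 = 0.136, -0.031 rad / 3.1416 = -0.0099.

>>> arm_command(
  plan=[
    [[0.079,0.052,0.06,0,0,-0.0099,1],[0.079,0.052,0.06,0,0,-0.0099,1],[0.079,0.052,0.06,0,0,-0.0099,1],[0.079,0.052,0.08,0,0,-0.0099,1],[0.079,0.052,0.095,0,0,-0.0099,1],[0.079,0.052,0.105,0,0,-0.0099,1],[0.079,0.052,0.115,0,0,-0.0099,1],[0.079,0.052,0.122,0,0,-0.0099,1],[0.079,0.052,0.129,0,0,-0.0099,1],[0.079,0.052,0.136,0,0,-0.0099,1],[0.079,0.052,0.14,0,0,-0.0099,1],[0.079,0.052,0.14,0,0,-0.0099,1]],
  ],
)

```text
time_s: 3.6
ee_pos: [0.516, 0.4199, 0.0987]
eef_rot: [-3.141, -0.0, 2.355]
force: [-0.0, -0.7, -0.3]
grip_width: 0.0007
grip_force: 0.0
```

```bash
python3 - <<'E'
from h import *
s=ctrl.get_obs(); print(s['force'],w2s(s['ee_pos']),s['eef_rot'])
E
```

```text
[-0.03176496 -0.66484141 -0.26732373] [0.00037188 0.07313841 0.09867796] [-3.14078507e+00 -1.10613369e-04  2.35484849e+00]
```

To row units: 3 mm / 1000 = 0.003, 2 mm / 1000 = 0.002.

>>> arm_command(
  plan=[
    [[0,0,0.001,0,0,0,1],[0,0,0.002,0,0,0,1],[0,0,0.003,0,0,0,1],[0,0,0.003,0,0,0,1],[0,0,0.003,0,0,0,1]],
  ],
)

```text
time_s: 4.1
ee_pos: [0.5161, 0.4201, 0.0964]
eef_rot: [3.142, 0.0, 2.355]
force: [0.2, 0.2, -1.0]
grip_width: 0.0003
grip_force: 0.0
```

To row units: 2 mm / 1000 = 0.002, 1 mm / 1000 = 0.001.

>>> arm_command(
  plan=[
    [[0,0,0.001,0,0,0,1],[0,0,0.002,0,0,0,1],[0,0,0.002,0,0,0,1],[0,0,0.002,0,0,0,1]],
  ],
)

```text
time_s: 4.5
ee_pos: [0.5163, 0.4201, 0.0961]
eef_rot: [3.141, 0.0, 2.355]
force: [-4.6, -4.1, 14.3]
grip_width: 0.0005
grip_force: 6.9
```

To row units: -110 mm / 1000 = -0.11, -80 mm / 1000 = -0.08.

>>> arm_command(
  plan=[
    [[0,0,-0.03,0,0,0,1],[0,0,-0.08,0,0,0,1],[0,0,-0.11,0,0,0,1],[0,0,-0.11,0,0,0,1],[0,0,-0.11,0,0,0,1]],
  ],
)

```text
time_s: 5.0
ee_pos: [0.5161, 0.42, 0.2042]
eef_rot: [3.141, 0.0, 2.355]
force: [0.6, -0.1, -1.3]
grip_width: 0.0002
grip_force: 0.0
```

```bash
python3 snap.py wrist w2; python3 - <<'E'
from h import *
z=np.load('w2.npz'); c=(z['k'],z['dc'],z['T']); uv,P=cloud(c,z['d']); p=w2s(P)*1000
q=(p[:,1]>50)&(p[:,1]<98)&(p[:,0]>-22)&(p[:,0]<44)&(p[:,2]>85)&(p[:,2]<125); a=p[q]
print(len(a),np.polyfit(48-a[:,0],a[:,2],1),np.median(a[:,2]))
q=(p[:,2]>114)&(p[:,2]<140)&(p[:,1]>100)&(p[:,1]<135)&(p[:,0]>10)&(p[:,0]<60); a=p[q]; print(len(a),a.mean(0),a.min(0),a.max(0))
q=(p[:,2]>98)&(p[:,2]<110)&(p[:,1]>100)&(p[:,1]<135)&(p[:,0]<-20)&(p[:,0]>-60); a=p[q]; print('keeper',len(a),a.mean(0),a.min(0),a.max(0))
tgt(s2w([.070,.117,.165]),2.354); tgt(s2w([.070,.117,.114]),2.354)
E
```

```text
5.0 [0.5161 0.42   0.2042] [3.141 0.    2.355] cam [0.469 0.467 0.383]
3129 [-5.51658933e-04  9.57520048e+01] 95.74224353109756
250 [ 37.20393057 117.55870635 128.4759306 ] [ 30.59066668 109.85839198 120.08504827] [ 45.1997867  124.38240209 131.02147535]
keeper 126 [-30.12169756 117.98549691 103.94185967] [-43.46741062 101.59887616  98.00454344] [-20.01667162 133.60142626 109.99572957]
t 5.05 at [0.5158 0.4198 0.203 ] [-3.14  -0.     2.355] F [ 1.  -0.6 -0.4] | shift [43.8 69.9 37.9] rot [-0.0016 -0.0003  0.0008]
t 5.05 at [0.5158 0.4198 0.203 ] [-3.14  -0.     2.355] F [ 1.  -0.6 -0.4] | shift [43.8 70.  88.9] rot [-0.0016 -0.0003  0.0008]
```

To row units: 89 mm / 1000 = 0.089, 85 mm / 1000 = 0.085.

>>> arm_command(
  plan=[
    [[0.044,0.066,0.02,0,0,0,1],[0.044,0.066,0.02,0,0,0,1],[0.044,0.066,0.03,0,0,0,1],[0.044,0.066,0.05,0,0,0,1],[0.044,0.066,0.07,0,0,0,1],[0.044,0.066,0.085,0,0,0,1],[0.044,0.066,0.089,0,0,0,1],[0.044,0.066,0.089,0,0,0,1]],
  ],
)

```text
time_s: 5.85
ee_pos: [0.5317, 0.4974, 0.1147]
eef_rot: [-3.14, -0.0, 2.355]
force: [0.1, 0.5, -0.4]
grip_width: 0.0004
grip_force: 0.0
```

```bash
python3 - <<'E'
from h import *
s=ctrl.get_obs(); print(s['force'],w2s(s['ee_pos']),s['eef_rot'])
E
```

```text
[ 0.05169346  0.5316946  -0.36730529] [0.06617015 0.11696724 0.11471908] [-3.14046611e+00 -9.72766727e-05  2.35461986e+00]
```

To row units: -28 mm / 1000 = -0.028, -26 mm / 1000 = -0.026.

>>> arm_command(
  plan=[
    [[0,-0.005,0,0,0,0,1],[0,-0.009,0,0,0,0,1],[0,-0.013,0,0,0,0,1],[0,-0.017,0,0,0,0,1],[0,-0.02,0,0,0,0,1],[0,-0.023,0,0,0,0,1],[0,-0.026,0,0,0,0,1],[0,-0.028,0,0,0,0,1],[0,-0.028,0,0,0,0,1]],
  ],
)

```text
time_s: 6.75
ee_pos: [0.5118, 0.4778, 0.1154]
eef_rot: [-3.141, -0.0, 2.355]
force: [-0.2, 0.6, 0.7]
grip_width: 0.0005
grip_force: 0.2
```

```bash
python3 - <<'E'
from h import *
s=ctrl.get_obs(); print(s['force'],w2s(s['ee_pos']),s['eef_rot'])
E
```

```text
[-0.24198862  0.63502411  0.67982348] [0.0382832  0.11712733 0.11536188] [-3.14134670e+00 -4.31195331e-06  2.35480081e+00]
```

To row units: -8 mm / 1000 = -0.008, -6 mm / 1000 = -0.006.

>>> arm_command(
  plan=[
    [[0,-0.002,0,0,0,0,1],[0,-0.004,0,0,0,0,1],[0,-0.006,0,0,0,0,1],[0,-0.008,0,0,0,0,1],[0,-0.008,0,0,0,0,1]],
  ],
)

```text
time_s: 7.25
ee_pos: [0.5078, 0.4738, 0.1157]
eef_rot: [3.135, 0.0, 2.355]
force: [15.4, 14.8, -6.1]
grip_width: 0.0003
grip_force: 10.3
```

```bash
python3 - <<'E'
from h import *
s=ctrl.get_obs(); print(s['force'],w2s(s['ee_pos']),s['eef_rot'])
E
```

```text
[15.41089102 14.76299211 -6.11019533] [0.03260143 0.11712802 0.11566618] [3.13484932e+00 1.28630124e-04 2.35473004e+00]
```

To row units: -90 mm / 1000 = -0.09, -75 mm / 1000 = -0.075.

>>> arm_command(
  plan=[
    [[0,0.008,0,0,0,0,1],[0,0.008,-0.03,0,0,0,1],[-0.01,0,-0.075,0,0,0,1],[-0.04,-0.04,-0.09,0,0,0,1],[-0.04,-0.04,-0.09,0,0,0,1],[-0.04,-0.04,-0.09,0,0,0,1]],
  ],
)

```text
time_s: 7.85
ee_pos: [0.5062, 0.4151, 0.2059]
eef_rot: [3.141, -0.0, 2.354]
force: [-1.1, 0.4, -0.4]
grip_width: 0.0009
grip_force: 0.0
```

```bash
python3 snap.py wrist w3; python3 - <<'E'
from h import *
z=np.load('w3.npz'); c=(z['k'],z['dc'],z['T']); uv,P=cloud(c,z['d']); p=w2s(P)*1000
q=(p[:,2]>114)&(p[:,2]<140)&(p[:,1]>100)&(p[:,1]<135)&(p[:,0]>-15)&(p[:,0]<60); a=p[q]; print(len(a),a.mean(0),a.min(0),a.max(0))
q=(p[:,1]>50)&(p[:,1]<98)&(p[:,0]>-22)&(p[:,0]<44)&(p[:,2]>85)&(p[:,2]<125); a=p[q]
print(len(a),np.polyfit(48-a[:,0],a[:,2],1))
cv2.imwrite('pics/w3c.png',cv2.resize(z['p'][:300,180:520],None,fx=2,fy=2))
tgt([.52,.05,.22],2.98)
E
```

```text
7.85 [0.5062 0.4151 0.2059] [ 3.141 -0.     2.354] cam [0.459 0.463 0.385]
227 [ 13.94514579 117.85245011 128.56639511] [  7.56456608 110.44094262 117.7178826 ] [ 21.20013306 124.74836325 131.44971569]
3109 [-6.16824166e-04  9.57799320e+01]
t 7.9 at [0.5061 0.4158 0.2051] [-3.141 -0.     2.354] F [1.  0.5 0.5] | shift [-268.9 -248.4  -14.9] rot [-4.000e-04 -3.000e-04 -6.256e-01]
```

View pics/w3c.png

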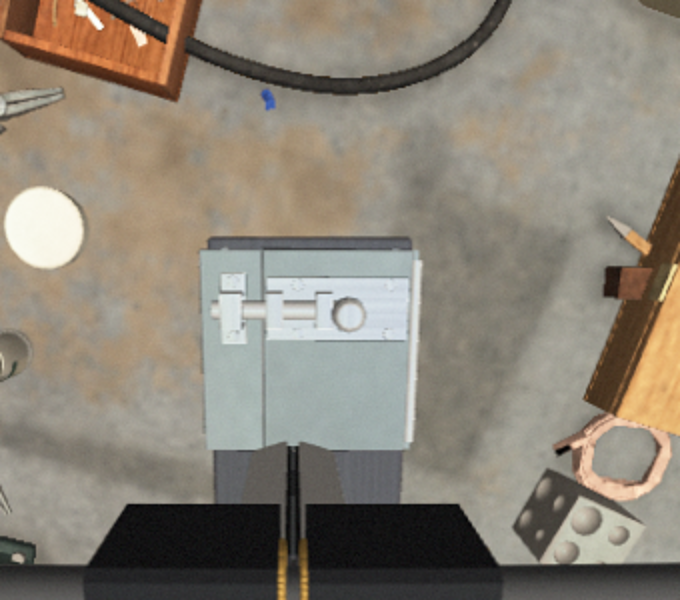

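The lid is flat (slope ~0) and the bolt is home in the keeper: knob at stand x 13.9 mm, 14 expected. Next, the rack.

```bash
sed -i 's/O=np.array.*/O=np.array([.5667,.3684,0])/' h.py; python3 - <<'E'
from h import *
tgt([.64,.04,.205],2.98)
E
```

```text
t 7.9 at [0.5061 0.4158 0.2051] [-3.141 -0.     2.354] F [1.  0.5 0.5] | shift [-3.607e+02 -1.704e+02  1.000e-01] rot [-4.000e-04 -3.000e-04 -6.256e-01]
```

To row units: -361 mm / 1000 = -0.361, -170 mm / 1000 = -0.17, -0.626 rad / 3.1416 = -0.1993.

>>> arm_command(
  plan=[
    [[-0.361,-0.17,-0.01,0,0,-0.1993,-1],[-0.361,-0.17,-0.01,0,0,-0.1993,-1],[-0.361,-0.17,-0.01,0,0,-0.1993,-1],[-0.361,-0.17,-0.01,0,0,-0.1993,-1],[-0.361,-0.17,-0.01,0,0,-0.1993,-1],[-0.361,-0.17,-0.01,0,0,-0.1993,-1],[-0.361,-0.17,-0.01,0,0,-0.1993,-1],[-0.361,-0.17,-0.01,0,0,-0.1993,-1],[-0.361,-0.17,-0.01,0,0,-0.1993,-1],[-0.361,-0.17,-0.01,0,0,-0.1993,-1],[-0.361,-0.17,-0.01,0,0,-0.1993,-1],[-0.361,-0.17,-0.01,0,0,-0.1993,-1]],
  ],
)

```text
time_s: 9.1
ee_pos: [0.6405, 0.0419, 0.2151]
eef_rot: [3.141, -0.0, 2.983]
force: [-0.5, 0.1, -0.2]
grip_width: 0.0925
grip_force: 0.0
```

```bash
python3 snap.py wrist w4; python3 -c "
import cv2;p=cv2.imread('pics/w4.png');cv2.imwrite('pics/w4c.png',cv2.resize(p[40:340,150:490],None,fx=2,fy=2))"
```

```text
9.1 [0.6405 0.0419 0.2151] [ 3.141 -0.     2.983] cam [0.574 0.052 0.394]
```

View pics/w4c.png

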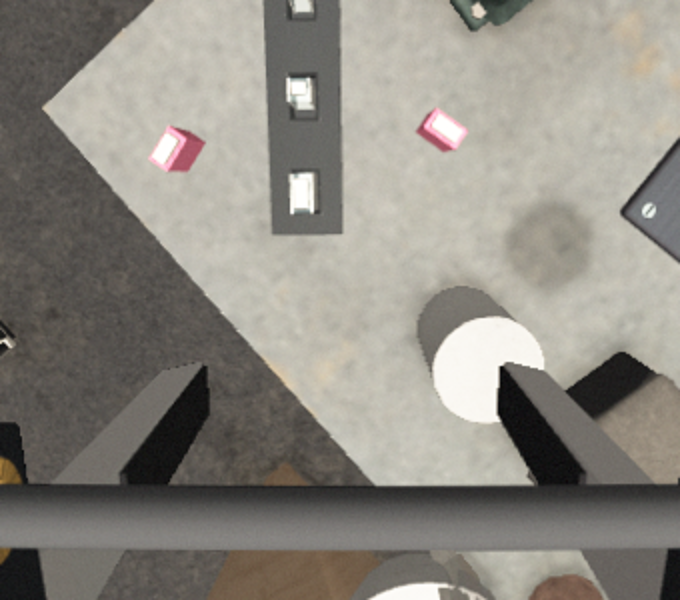

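In the crop, the three cells in the rack are at (302,5), (301,95) and (302,193). The last, at full-frame (301,136), has a top about 27x43 px, elongated along the rack. It is clear and not pink, so it is the long cuvette. The pink ones at (175,150) and (443,130) lie outside the rack. Now a second, lower view.

To row units: 40 mm / 1000 = 0.04, 30 mm / 1000 = 0.03.

>>> arm_command(
  plan=[
    [[0.025,0.03,0.04,0,0,0,-1],[0.025,0.03,0.04,0,0,0,-1],[0.025,0.03,0.04,0,0,0,-1],[0.025,0.03,0.04,0,0,0,-1]],
  ],
)

```text
time_s: 9.55
ee_pos: [0.6215, 0.0739, 0.1765]
eef_rot: [3.141, 0.002, 2.982]
force: [0.1, 0.8, 0.2]
grip_width: 0.0937
grip_force: 0.0
```

```bash
python3 snap.py wrist w5; cat > m4.py <<'E'
from h import *
obs=[]
for f in('w4','w5'):
    z=np.load(f+'.npz'); c=(z['k'],z['dc'],z['T']); p=z['p']; hsv=cv2.cvtColor(p,cv2.COLOR_BGR2HSV)
    u0=proj(c,[.579,.026,.055])[0]; x,y=u0.astype(int); print(f,'pred',u0)
    m=np.zeros(p.shape[:2],np.uint8); w=28; sub=((hsv[...,2]>225)&(hsv[...,1]<40)).astype(np.uint8); m[y-w:y+w,x-w:x+w]=sub[y-w:y+w,x-w:x+w]
    n,l,s,ce=cv2.connectedComponentsWithStats(m); i=1+s[1:,4].argmax(); pts=np.argwhere(l==i)[:,::-1]
    r=cv2.minAreaRect(pts.astype(np.float32)); print(' blob',s[i],r)
    W=onz(c,pts,.057); rw=cv2.minAreaRect((W[:,:2]*1000).astype(np.float32)); print(' rect@57',np.array(rw[0]).round(1),np.array(rw[1]).round(1),rw[2])
    obs.append((c,r[0]))
    # rack dark
    g=hsv[...,2]; mk=((g<100)&(g>50)&(hsv[...,1]<45)).astype(np.uint8)
    poly=proj(c,[[.62,-.02,.02],[.62,.06,.02],[.45,.09,.02],[.45,.01,.02]]).astype(np.int32); rm=np.zeros_like(mk); cv2.fillPoly(rm,[poly],1); mk&=rm
    n,l,s,_=cv2.connectedComponentsWithStats(mk); i=1+s[1:,4].argmax(); pts=np.argwhere(l==i)[:,::-1]
    W=onz(c,pts,.02); rw=cv2.minAreaRect((W[:,:2]*1000).astype(np.float32)); print(' rack',np.array(rw[0]).round(1),np.array(rw[1]).round(1),rw[2]); b=cv2.boxPoints(rw); b=b[b[:,0].argsort()][2:]; print(' far end mid',b.mean(0))
(o1,v1),(o2,v2)=[ray(c,[q]) for c,q in obs]; v1=v1[0];v2=v2[0]
t=np.linalg.lstsq(np.c_[v1,-v2],o2-o1,rcond=None)[0]; print('tri',o1+v1*t[0],o2+v2*t[1])
E
python3 m4.py
```

```text
9.55 [0.6215 0.0739 0.1765] [3.141e+00 2.000e-03 2.982e+00] cam [0.555 0.085 0.355]
w4 pred [303.34309761 134.03661597]
 blob [295 127  12  20 197] ((300.5, 136.5), (19.0, 11.0), 90.0)
 rect@57 [581.2  22.5] [12.3 20.9] 80.07205963134766
 rack [474.8  39.5] [24.  43.8] 56.603736877441406
 far end mid [493.07846   27.462196]
w5 pred [272.46410903 159.08058542]
 blob [264 150  13  22 196] ((270.0, 160.5), (21.0, 12.0), 90.0)
 rect@57 [579.9  23.6] [12.1 21.4] 78.6478271484375
 rack [526.6  31.3] [ 45.6 160.9] 81.25736236572266
 far end mid [606.10834   19.032803]
tri [0.58135016 0.02151259 0.04501673] [0.58082902 0.02122635 0.04503174]
```

```bash
python3 - <<'E'
from h import *
tgt([.5805,.0226,.110],2.989)
E
```

```text
t 9.6 at [0.6216 0.0736 0.1767] [3.141e+00 2.000e-03 2.981e+00] F [-0.5 -1.1 -0.8] | shift [ 32.6 -56.9  66.6] rot [ 0.0003  0.002  -0.0081]
```

To row units: 67 mm / 1000 = 0.067, 60 mm / 1000 = 0.06, -0.008 rad / 3.1416 = -0.0025.

>>> arm_command(
  plan=[
    [[0.033,-0.057,0.04,0,0,-0.0025,0.1],[0.033,-0.057,0.06,0,0,-0.0025,0.1],[0.033,-0.057,0.067,0,0,-0.0025,0.1],[0.033,-0.057,0.067,0,0,-0.0025,0.1],[0.033,-0.057,0.067,0,0,-0.0025,0.1],[0.033,-0.057,0.067,0,0,-0.0025,0.1]],
  ],
  squeeze=12,
)

```text
time_s: 10.2
ee_pos: [0.5804, 0.0233, 0.1098]
eef_rot: [3.141, 0.003, 2.989]
force: [0.6, 0.1, 0.5]
grip_width: 0.0493
grip_force: 0.0
```

```bash
python3 snap.py wrist w6; python3 - <<'E'
from h import *
s=ctrl.get_obs(); print(s['grip_width'])
tgt([.5805,.0226,.024],2.989)
z=np.load('w6.npz'); c=(z['k'],z['dc'],z['T']); p=z['p']
print(proj(c,[[.5805,.0226,.051],[.5805,.0226,.02]]))
cv2.imwrite('pics/w6c.png',cv2.resize(p[100:,170:470],None,fx=2,fy=2))
E
```

```text
10.2 [0.5804 0.0233 0.1098] [3.141e+00 3.000e-03 2.989e+00] cam [0.514 0.033 0.289]
0.04539208124879274
t 10.25 at [0.5802 0.0232 0.1095] [3.141e+00 2.000e-03 2.989e+00] F [-0.9  0.4 -0.4] | shift [-0.3 -0.6 85.5] rot [0.0003 0.0021 0.0004]
[[325.44815435 209.14635219]
 [325.51206895 199.98576043]]
```

View pics/w6c.png

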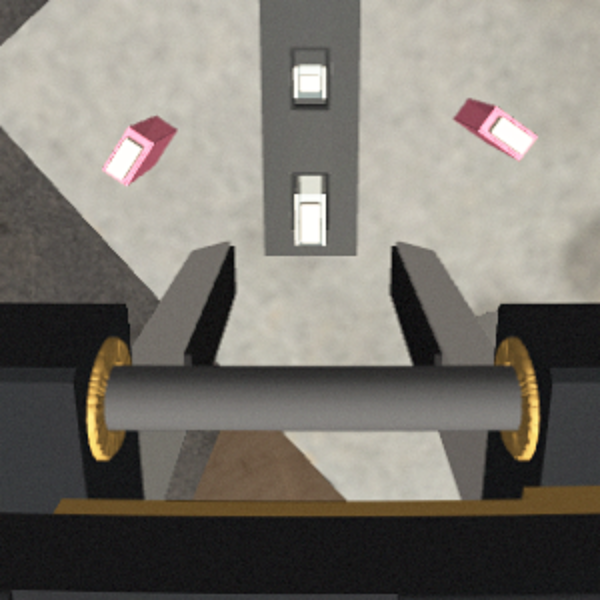

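The long cell's top is at crop (310,220), which is full-frame (325,210), against a predicted (325,209). It lies centred between the fingers and the pink cells are clear of them. Descending.

To row units: 85 mm / 1000 = 0.085, 80 mm / 1000 = 0.08.

>>> arm_command(
  plan=[
    [[0,-0.0005,0.025,0,0,0,0.1],[0,-0.0005,0.045,0,0,0,0.1],[0,-0.0005,0.06,0,0,0,0.1],[0,-0.0005,0.072,0,0,0,0.1],[0,-0.0005,0.08,0,0,0,0.1],[0,-0.0005,0.085,0,0,0,0.1],[0,-0.0005,0.085,0,0,0,0.1],[0,-0.0005,0.085,0,0,0,0.5],[0,-0.0005,0.085,0,0,0,0.5]],
  ],
)

```text
time_s: 11.15
ee_pos: [0.5795, 0.0223, 0.024]
eef_rot: [3.141, 0.001, 2.989]
force: [1.3, -0.2, -0.2]
grip_width: 0.0296
grip_force: 0.0
```

>>> arm_command(
  plan=[
    [[0,0,0,0,0,0,0.65],[0,0,0,0,0,0,0.7],[0,0,0,0,0,0,0.75],[0,0,0,0,0,0,0.85],[0,0,0,0,0,0,1],[0,0,0,0,0,0,1]],
  ],
)

```text
time_s: 11.75
ee_pos: [0.5792, 0.0222, 0.0235]
eef_rot: [3.142, 0.0, 2.989]
force: [-0.8, 0.2, 1.6]
grip_width: 0.0121
grip_force: 12.0
```

```bash
python3 - <<'E'
from h import *
tgt([.5805,.0226,.024],2.989);s=ctrl.get_obs(); print(s['grip_width'],s['grip_force'],s['force'],s['moment'])
E
```

```text
t 11.75 at [0.5792 0.0222 0.0235] [3.142 0.    2.989] F [-0.8  0.2  1.6] | shift [-1.2  0.5 -0.5] rot [ 0.      0.0003 -0.0002]
0.012078897765396649 12.000207155942917 [-0.83785717  0.203707    1.58306659] [ 0.09716952 -0.03265012 -0.0140175 ]
```

To row units: -125 mm / 1000 = -0.125, -110 mm / 1000 = -0.11.

>>> arm_command(
  plan=[
    [[0,0,-0.003,0,0,0,1],[0,0,-0.008,0,0,0,1],[0,0,-0.015,0,0,0,1],[0,0,-0.025,0,0,0,1],[0,0,-0.04,0,0,0,1],[0,0,-0.06,0,0,0,1],[0,0,-0.085,0,0,0,1],[0,0,-0.11,0,0,0,1],[0,0,-0.125,0,0,0,1],[0,0,-0.125,0,0,0,1],[0,0,-0.125,0,0,0,1]],
  ],
)

```text
time_s: 12.85
ee_pos: [0.579, 0.0223, 0.1485]
eef_rot: [3.142, 0.0, 2.989]
force: [0.0, 0.4, -0.8]
grip_width: 0.0127
grip_force: 12.0
```

```bash
python3 snap.py wrist w7; python3 snap.py scene s7; python3 - <<'E'
from h import *
s=ctrl.get_obs(); print(s['grip_width'],s['grip_force'])
print(w2s(s['ee_pos']))
tgt(s2w([-.120,0,.150]),2.354)
z=np.load('w7.npz'); z2=np.load('s7.npz'); c=(z2['k'],z2['dc'],z2['T']); u=proj(c,s['ee_pos'])[0].astype(int); print(u)
a=cv2.resize(z['p'][100:300,220:420],None,fx=2,fy=2); x,y=u; b=cv2.resize(z2['p'][max(0,y-50):y+50,x-50:x+50],(400,400),interpolation=cv2.INTER_CUBIC)
cv2.imwrite('pics/w7c.png',np.hstack([a,b]))
E
```

```text
12.85 [0.579  0.0223 0.1485] [3.142 0.    2.989] cam [0.513 0.032 0.327]
12.9 [0.5787 0.0223 0.1478] [-3.141e+00 -1.000e-03  2.989e+00] cam [-0.105  0.58   0.699]
0.012438975754499534 11.999964416027069
[-0.23569096 -0.25378084  0.14749262]
t 12.95 at [0.5787 0.0223 0.1475] [-3.141e+00 -1.000e-03  2.989e+00] F [-0.  -0.2 -0.9] | shift [135.7 243.7  -2.4] rot [-0.0007 -0.0013  0.6348]
[372 111]
```

View pics/w7c.png

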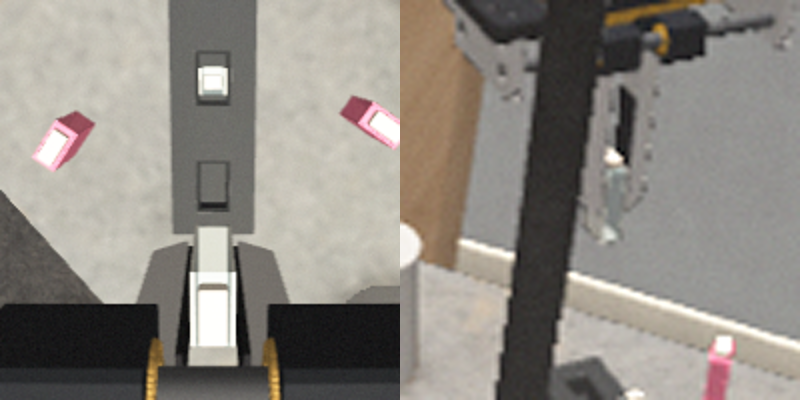

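The long cell is in the grip with the pads on its frosted faces. It shows at crop (213,300) in the wrist picture, hangs upright, and its pocket is empty. The other cells are untouched. I measure its offset in the hand.

```bash
python3 - <<'E'
from h import *
z=np.load('w7.npz'); c=(z['k'],z['dc'],z['T']); g=cv2.cvtColor(z['p'],cv2.COLOR_BGR2GRAY).astype(float)
tcp=np.array([.579,.0223,.1485]); Rt=R.from_euler('xyz',[np.pi,0,2.989])
pr=g[205:285,320:333].mean(1); d=np.diff(pr); print([(205+i,round(d[i],0)) for i in np.argsort(-abs(d))[:10]])
for r0 in(235.5,236.5): print('top edge',r0,(Rt.inv().apply(onz(c,[[326,r0]],.1485+.0275)-tcp)*1000).round(1))
for r0 in(213.5,214.5): print('foot edge',r0,(Rt.inv().apply(onz(c,[[326,r0]],.1485-.0175)-tcp)*1000).round(1))
for r in(222,230,250): 
    e=np.diff(g[r,305:345]); print(r,[(305+i,round(e[i])) for i in np.argsort(-abs(e))[:4]])
uv,P=cloud(c,z['d']); t=Rt.inv().apply(P-tcp)*1000
q=(abs(uv[:,0]-326)<5)&(uv[:,1]>218)&(uv[:,1]<234); print('window depth x',np.median(t[q],0))
q=(abs(uv[:,0]-326)<6)&(uv[:,1]>245)&(uv[:,1]<268); print('top z',np.median(t[q],0))
E
```

```text
[(np.int64(244), np.float64(125.0)), (np.int64(282), np.float64(-120.0)), (np.int64(241), np.float64(-103.0)), (np.int64(212), np.float64(68.0)), (np.int64(213), np.float64(55.0)), (np.int64(205), np.float64(53.0)), (np.int64(272), np.float64(-47.0)), (np.int64(240), np.float64(-31.0)), (np.int64(235), np.float64(27.0)), (np.int64(273), np.float64(-23.0))]
top edge 235.5 [[  9.6  -0.2 -27.5]]
top edge 236.5 [[  9.   -0.2 -27.5]]
foot edge 213.5 [[ 8.5 -0.2 17.5]]
foot edge 214.5 [[ 7.8 -0.2 17.5]]
222 [(np.int64(333), -70), (np.int64(318), 68), (np.int64(313), 49), (np.int64(338), -49)]
230 [(np.int64(314), 88), (np.int64(337), -83), (np.int64(333), -79), (np.int64(318), 67)]
250 [(np.int64(337), -202), (np.int64(314), 200), (np.int64(333), -78), (np.int64(334), 70)]
window depth x [  9.31740608  -0.19634741 -11.53568791]
top z [  0.09912578  -0.18830125 -33.24466335]
```

```bash
python3 - <<'E'
from h import *
tgt(s2w([-.06,0.002,.150]),2.354)
E
```

```text
t 12.95 at [0.5787 0.0223 0.1475] [-3.141e+00 -1.000e-03  2.989e+00] F [-0.  -0.2 -0.9] | shift [101.7 293.2  -2.4] rot [-0.0007 -0.0013  0.6348]
```

To row units: 293 mm / 1000 = 0.293, 279 mm / 1000 = 0.279, 0.42 rad / 3.1416 = 0.1337.

>>> arm_command(
  plan=[
    [[0.003,0.009,-0.003,0,0,0.0064,1],[0.01,0.029,-0.003,0,0,0.0191,1],[0.02,0.059,-0.003,0,0,0.0414,1],[0.031,0.088,-0.003,0,0,0.0605,1],[0.043,0.123,-0.003,0,0,0.0859,1],[0.055,0.158,-0.003,0,0,0.1082,1],[0.067,0.194,-0.003,0,0,0.1337,1],[0.079,0.229,-0.003,0,0,0.1592,1],[0.09,0.258,-0.003,0,0,0.1783,1],[0.097,0.279,-0.003,0,0,0.191,1],[0.102,0.293,-0.003,0,0,0.2021,1],[0.102,0.293,-0.003,0,0,0.2021,1]],
  ],
)

```text
time_s: 14.15
ee_pos: [0.522, 0.3286, 0.1502]
eef_rot: [-3.14, -0.001, 2.355]
force: [0.7, 0.1, -0.2]
grip_width: 0.0125
grip_force: 12.0
```

```bash
python3 snap.py wrist w8; python3 - <<'E'
from h import *
s=ctrl.get_obs();print(s['grip_width'],s['grip_force'])
z=np.load('w8.npz'); c=(z['k'],z['dc'],z['T']); uv,P=cloud(c,z['d']); p=w2s(P)*1000
q=(p[:,2]>50)&(p[:,2]<90)&(p[:,1]<-20)&(p[:,1]>-90)&(abs(p[:,0])<18); a=p[q]; print('tube',len(a),np.percentile(a[:,1],[50,99]) if len(a) else 0)
q=(p[:,2]>114)&(p[:,2]<140)&(p[:,1]>100)&(p[:,1]<135)&(p[:,0]>-15)&(p[:,0]<40); a=p[q]; print('knob',len(a),(a.max(0)+a.min(0))/2)
q=(p[:,2]>90)&(p[:,2]<102)&(p[:,1]>20)&(p[:,1]<170)&(p[:,0]>-75)&(p[:,0]<70); a=p[q]; print('house',len(a),np.percentile(a,[.5,99.5],axis=0).round(1))
q=(p[:,2]>6)&(p[:,2]<18)&(p[:,1]>-30)&(p[:,1]<30)&(abs(p[:,0])<80); a=p[q]; print('plate',len(a),np.percentile(a,[.5,99.5],axis=0).round(1))
tgt(s2w([.0002,.0017,.150]),2.354);tgt(s2w([.0002,.0017,.0626]),2.354)
E
```

```text
14.15 [0.522  0.3286 0.1502] [-3.140e+00 -1.000e-03  2.355e+00] cam [0.475 0.376 0.329]
0.012207819530837117 12.00010433793068
tube 297 [-38.33657431 -35.23471635]
knob 526 [ 13.84336821 115.89509073 124.79000292]
house 17041 [[-54.2  45.2  93.6]
 [ 50.6 143.5  99.4]]
plate 5933 [[-62.  -29.5   9.3]
 [ 61.9  29.8  13.5]]
t 14.2 at [0.5224 0.3276 0.1503] [-3.14  -0.     2.356] F [-0.5 -0.2 -0.6] | shift [-0.7 60.4  0.3] rot [-0.0015 -0.0003  0.0018]
t 14.2 at [0.5224 0.3276 0.1503] [-3.14  -0.     2.356] F [-0.5 -0.2 -0.6] | shift [-0.7 60.5 87.7] rot [-0.0015 -0.0003  0.0018]
```

The stand frame holds up against the close view: house x -54..51, house near face y 45, slit y -35, plate x ±62. Now over the gap and down.

To row units: 87.5 mm / 1000 = 0.0875, 60.5 mm / 1000 = 0.0605.

>>> arm_command(
  plan=[
    [[-0.0005,0.015,0,0,0,0,1],[-0.0005,0.04,0,0,0,0,1],[-0.0005,0.0605,0,0,0,0,1],[-0.0005,0.0605,0.002,0,0,0,1],[-0.0005,0.0605,0.015,0,0,0,1],[-0.0005,0.0605,0.032,0,0,0,1],[-0.0005,0.0605,0.05,0,0,0,1],[-0.0005,0.0605,0.066,0,0,0,1],[-0.0005,0.0605,0.078,0,0,0,1],[-0.0005,0.0605,0.085,0,0,0,1],[-0.0005,0.0605,0.0875,0,0,0,1],[-0.0005,0.0605,0.0875,0,0,0,1]],
  ],
)

```text
time_s: 15.4
ee_pos: [0.5662, 0.3697, 0.0639]
eef_rot: [3.141, 0.0, 2.354]
force: [-0.0, 0.6, -0.7]
grip_width: 0.0124
grip_force: 12.0
```

```bash
python3 snap.py wrist w9; python3 snap.py scene s9; python3 snap.py top t9; python3 - <<'E'
from h import *
s=ctrl.get_obs();print(s['grip_width'],s['grip_force'],w2s(s['ee_pos']).round(4),s['joint_vel'].round(3))
tgt(s2w([.0002,.0017,.0626]),2.354)
tcp=s['ee_pos']; Rt=R.from_euler('xyz',s['eef_rot'])
z=np.load('w9.npz'); c=(z['k'],z['dc'],z['T']); uv,P=cloud(c,z['d']); t=Rt.inv().apply(P-tcp)*1000
q=(abs(t[:,1])<5)&(t[:,0]>4)&(t[:,0]<14)&(t[:,2]>-25)&(t[:,2]<20); print('window',q.sum(),np.median(t[q],0),t[q].max(0))
p=w2s(P)*1000;q=(p[:,2]>50)&(p[:,2]<90)&(p[:,1]>28)&(p[:,1]<44)&(abs(p[:,0])<25); a=p[q]; print('nozzle',len(a), np.percentile(a,[1,50,99],axis=0).round(1) if len(a) else 0)
z=np.load('s9.npz'); c=(z['k'],z['dc'],z['T']); u=proj(c,s2w([[0,0,.06],[0,0,.045],[0,-.035,.06],[0,.035,.06]])); print(u)
x,y=u[0].astype(int); cv2.imwrite('pics/s9c.png',cv2.resize(np.vstack([z['p'][y-50:y+50,x-75:x+75]]),None,fx=5,fy=5,interpolation=cv2.INTER_CUBIC))
E
```

```text
15.4 [0.5662 0.3697 0.0639] [3.141 0.    2.354] cam [0.519 0.417 0.243]
15.45 [0.5663 0.3698 0.0643] [3.141 0.    2.354] cam [-0.105  0.58   0.699]
15.5 [0.5664 0.3699 0.0646] [3.14  0.    2.354] cam [0.376 0.208 1.349]
0.012640658014044327 11.999998837709427 [0.0008 0.0012 0.0646] [ 0.002  0.001  0.001 -0.    -0.001  0.001]
t 15.55 at [0.5664 0.3699 0.0646] [3.14  0.    2.354] F [ 0.3  0.9 -0.2] | shift [ 0.5 -0.6  2. ] rot [ 0.0011  0.0003 -0.0001]
window 369 [ 9.34140631 -0.20309618 -7.14008589] [ 9.89579205  4.99176546 17.7479215 ]
nozzle 440 [[-12.4  34.5  62.7]
 [  0.6  37.8  72.3]
 [ 13.8  41.8  79.6]]
[[234.17836315 197.97442957]
 [235.02084601 203.31843048]
 [240.44527083 186.90357573]
 [227.56968941 209.65213631]]
```

View pics/s9c.png

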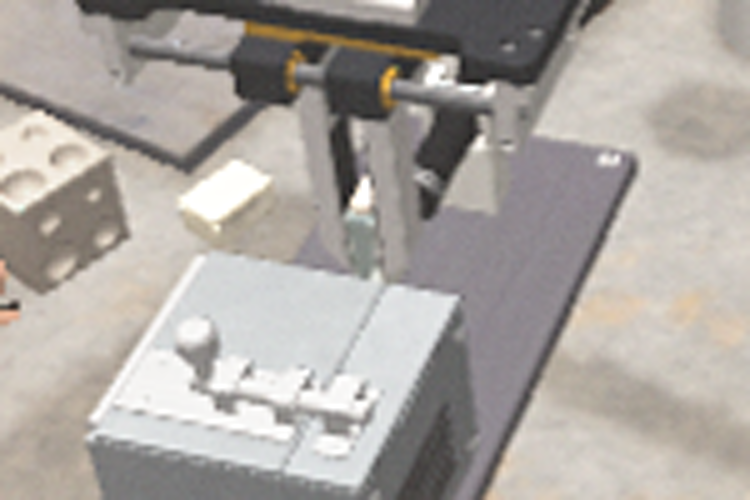

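To row units: 1.8 mm / 1000 = 0.0018, 0.6 mm / 1000 = 0.0006.

>>> arm_command(
  plan=[
    [[0.0006,-0.0002,0.0018,0,0,0,1],[0.0006,-0.0002,0.0018,0,0,0,1],[0.0006,-0.0002,0.0018,0,0,0,1],[0.0006,-0.0002,0.0018,0,0,0,1],[0.0006,-0.0002,0.0018,0,0,0,1],[0.0006,-0.0002,0.0018,0,0,0,1],[0.0006,-0.0002,0.0018,0,0,0,1],[0.0006,-0.0002,0.0018,0,0,0,1]],
  ],
)

```text
time_s: 16.35
ee_pos: [0.5656, 0.37, 0.062]
eef_rot: [3.142, -0.0, 2.354]
force: [-0.7, 0.3, -0.1]
grip_width: 0.0121
grip_force: 12.0
```

```bash
python3 - <<'E'
from h import *
c=[]
for i in range(4):
    cams.camera('wrist'); s=ctrl.get_obs(); c.append(np.r_[w2s(s['ee_pos'])*1000,s['eef_rot'][2]])
print(np.round(c,2),s['grip_width'],s['force'].round(1))
E
```

```text
[[ 0.31  1.89 62.05  2.35]
 [ 0.33  1.9  62.07  2.35]
 [ 0.33  1.9  62.06  2.35]
 [ 0.3   1.92 62.02  2.35]] 0.012529175978562034 [ 0.4  0.1 -0.1]
```

```bash
python3 -c "
from station import ctrl; print(ctrl.hand_in())"
```

```text
the job is handed in; nothing more can be done
None
```

The lid is shut, the bolt is fully home in its keeper, and the long cuvette is held still and upright, within about 1 mm of the beam centre by my measurements; I handed in at about 16.5 s and got no verdict back.

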